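# Shut the feed valve, then hold the purifier's sprung cover at its pointer

## Task

Before the filter check, shut off the water: swing the lever of the feed valve fully round to its closed stop, square across the pipe. Only then lift the sprung cover of the white purifier, which has a bar handle, until it lies level with the pointer set on the quadrant at its side, and finish while still holding it there, because the spring shuts it if you let go. Leave the pointer as it is set and the other things on the counter where they stand.

Things in the scene. Friction and masses are not known exactly. Their poses are not given: they have to be found in the camera images.
- unit: White plastic water purifier: open housing 180 (x) by 240 (y) by 120 mm high, fixed, with a sprung cover on top. Origin: centre of its underside; x points from the handle side to the hinge side, y along the hinge to the quadrant side, z up. The aluminium quadrant (curved band, radius 172 mm about the hinge, rising 165 mm above it) stands 136 to 140 mm from the middle on the +y side.
- hinge (a point): Middle of the cover's hinge line, fixed on the purifier: 90 mm in x and 124 mm up from the purifier's origin. Its axes are those of the purifier; the hinge line is y.
- cover (a joint): Angle of the cover in rad: 0 shut (level), growing as its front edge rises about +y of the hinge, up to 1.3. A spring of 0.5 Nm/rad with a preload of 0.4 Nm, and the cover's weight (about 0.4 kg), shut it; at the bar this takes 4 to 7 N along its arc (up to about 14 N if pulled straight up at the higher angles).
- cover_bar (a point): Centre of the cover's round steel bar handle, 12 mm thick, along y, 78 mm free between its two posts; axes turn with the cover. Cover shut: 172 mm in front of the hinge line (-x), 45 mm above it, 41 mm above the cover's top face. The cover is a plate 195 by 240 by 8 mm, its front edge 190 mm from the hinge line. The bar can turn between the fingers.
- pointer (a joint): Angle in rad at which the pointer is set, on the same hinge line and counted the same way as the cover's: the cover is level with the pointer when both joints read the same. The pointer stays by friction (it slips at about 0.2 Nm) and must not be shifted.
- pointer_tip (a point): Middle of the ball (16 mm) at the end of the pointer, a flat dark steel arm 205 mm long and 10 mm wide that runs from the hinge line, 129 mm in +y from the middle of the hinge, between the cover's side edge and the quadrant. Its x axis runs from the ball to the hinge.
- valve: Feed valve: a brass ball valve in a horizontal steel pipe (22 mm thick, 200 mm long along y, axis 70 mm up) on a bracket with a foot 100 mm by 150 mm, fixed to the counter. Origin: centre of the underside of the foot; z up. The lever stands on top.
- valve_axis (a point): Point on the upright turning axis of the lever, at the lever's mid height, 115 mm above the counter; axes of the valve (y along the pipe).
- lever (a joint): Angle of the valve's lever in rad: 0 open, the lever along the pipe and pointing to +y of the valve; it grows counterclockwise seen from above to 1.571, the closed stop, the lever across the pipe and pointing to -x of the valve. Stiff: about 0.12 Nm, and it stays where it is left.
- lever_end (a point): Point on the lever's middle line 75 mm from its axis, at mid height. The lever is a flat steel bar on edge, 10 mm thick and 24 mm high (103 to 127 mm above the counter), reaching to 102 mm from the axis, with a hub of 28 mm diameter; its y axis points outwards along the lever.
- jar: Small glass jar with steel lid, 48 mm diameter, 60 mm high; leave alone. Origin: centre of its underside.
- cup: Steel cup, 64 mm diameter, 80 mm high; leave alone. Origin: centre of its underside.
- soap: Green soap dispenser, 60 mm diameter, 183 mm high; leave alone. Origin: centre of its underside.
- cartridge: White filter cartridge with lime end caps, standing, 70 mm diameter, 200 mm high; leave alone. Origin: centre of its underside.
- bottle: Clear bottle, 68 mm diameter, 200 mm high; leave alone. Origin: centre of its underside.
- wrench: White plastic ring wrench for filter housings, lying flat, ring about 110 mm across, handle to 180 mm from the ring's centre along its x, 14 mm thick; leave alone. Origin: centre of the ring's underside.
- brush: Brush lying flat; leave alone. Origin: its underside.
There are look-alikes about, which are no part of the job. What is shaped like the valve but purple is not meant.

How it is judged:
By the outcome, as a careful person would: the job done as asked, in the order asked, and still so for the second after the job is handed in, while the arm keeps its last pose, push and grip.
It also fails if it takes over 67 s, if anything falls off the work surface, if the arm or the gripper's body presses on something with over 40 N, if the wrist force passes 120 N, or if a joint passes its speed limit or range.

## Robot

A 6-joint arm with a two-finger parallel gripper is mounted at the origin on the work surface. World frame = base frame: x ahead of the robot, y to its left, z up, the work surface at z = 0. Lengths are in m, angles in rad, forces in N, time in s.
With the tool pointing down it reaches from about 0.3 to 0.875 m from the base axis. Payload 6.4 kg.
Tool frame: the origin (TCP) lies midway between the tips of the shut fingers; the grasp point (between the pads) lies 19 mm behind it (ctrl.tcp_to_grasp is the distance from the TCP to the grasp point, in m); z points along the fingers, y is the direction in which the jaws open and shut (so a half turn about z gives the same grasp; the last joint's range is limited). The gripper opens to 85 mm and grips with 20 to 120 N. Pads are 22 mm wide; open, the fingers measure 114 mm over their backs; the gripper's body (76 mm by 85 mm) begins 54 mm behind the grasp point. The pads swing forward as they close: fully open they stand 13 mm farther back than shut.
Start: joints at [-1.35, 0.181, 1.607, -0, 1.354, -0.206], TCP at [0.238, -0.523, 0.231] pointing down, gripper open.
Joint ranges: [-2.99, 2.99], [-0.89, 2.07], [0.3, 2.58], [-1.14, 4.28], [0, 2.63], [-3.12, 3.12]. Speed limits (rad/s): [2.57, 2.57, 3.01, 3.14, 3.14, 3.14].

## Interface

Orientations are given as a unit quaternion [w, x, y, z].
In Python, from bench import monitor, imaging, order, spotter, ctrl gives the robot as it stands.
- The arm moves only by the shell command python3 -m pendant 'ROWS'. ROWS is JSON, a list that holds one entry, the list of rows, each a list of 5 numbers: the shift along the world's x, y, z in mm, then the turn about the world's z in degrees, then the finger opening in mm, from 0 to 85.4. A call has 1 to 8 rows; each row shifts and turns the commanded pose from where the row before left it; what a row does not reach is not made up. A row lasts 1/8 s, in which the tool goes at most 62.5 mm and 10.7 degrees, less where a joint would pass 70% of its speed; a pose out of reach is approached as far as the arm can. A call with a gripper value outside its range is refused whole. The fingers move at their own pace and stop on an object; the grip force is fixed at half the most. Time passes only in rows, so rows that do not move let the fingers close. It gives the time, the measured TCP pose, the force and the opening at its end, in the units of the state.
- monitor.get_obs(): the state, without advancing time (a new reading comes with each control period).
- imaging.camera(name): name is "side" or "top" or "wrist"; returns a dict with "img" (420x560x3 uint8, red, green, blue), "vfov" (degrees; the focal length in pixels is half the picture's height over the tangent of half this angle, whatever the lens; pixels are square), "cx", "cy" (the principal point, pixels), "origin" and "orientation" of the camera in the world. Camera axes: x right, y down, z forward; pixel columns grow to the right and rows downward; lengths in m; the calibration is good to about 2 mm. A picture is of the moment at which its call begins. There is no depth.
- order.hand_in(): hands the job in, once; it reports no verdict.
Trained networks look in the newest picture that a camera, given by its name, has taken for a name from the list of things; names that differ only in an ending like _2 or _b are one class to them, and where a whole thing is asked for, a point or a joint stands for the part that bears it (a point fixed in the world has none). Each returns a list of dicts, best first, with "confidence" (0 to 1); they miss things now and then, are a little off and sometimes report something else, mostly with a low value. They report only what shows in the picture. A call takes as long as a camera call. They do not tell look-alikes from the thing itself.
- spotter.recognise(camera, thing): "at" ([x, y, z] in m, in the coordinates of the camera as it stood for that picture, good to about 4 mm: the middle of the surface that is visible of it).
- spotter.tip_of(camera, thing): "at" ([x, y, z] in m, in the coordinates of the camera as it stood for that picture, good to about 4 mm: a listed point, or the origin of a listed thing).
The state is a dict: "time_s": time; "q": joint angles; "dq": joint speeds; "joint_efforts": joint torques, N m; "eef_pos": TCP position; "eef_rot": TCP orientation; "wrist_force": force on the tool from outside, world axes, zero at the start; "torque": the same for the moment, N m; "opening": opening from 0.0 (shut) to 1.0 (fully open).
Only numpy, scipy, OpenCV 4.12 (cv2) and the standard library are available. Lean on these libraries where they do the work, as an engineer would, in place of code of your own. Each camera call takes 0.05 s, during which the arm holds its last target. There are 200 camera calls.

## Working session

There is one attempt and no reset: what is moved stays moved. The work goes in short steps, Python scripts to look and compute and a shell command to move; the robot and the scene stay as the last step left them, time stands still between calls to the robot, and variables do not carry over. Pictures are saved under pics/ and viewed, about 8 in all and at most 12, crops included, and the job is handed in when it is done.

```bash
mkdir -p pics; cat > h.py <<'E'
from bench import monitor, imaging, order, spotter, ctrl
import numpy as np, cv2
from scipy.spatial.transform import Rotation as R
def rot(q): return R.from_quat([q[1],q[2],q[3],q[0]])
def cam(n):
    c=imaging.camera(n); return c
def w(c,p): return rot(c['orientation']).apply(p)+np.array(c['origin'])
def pix(c,P):
    p=rot(c['orientation']).inv().apply(np.array(P)-np.array(c['origin']))
    f=210/np.tan(np.radians(c['vfov'])/2)
    return np.round([c['cx']+f*p[0]/p[2],c['cy']+f*p[1]/p[2]])
def save(c,n,box=None,s=1):
    im=c['img']
    if box: im=im[box[1]:box[3],box[0]:box[2]]
    cv2.imwrite('pics/'+n+'.png',cv2.resize(cv2.cvtColor(im,cv2.COLOR_RGB2BGR),None,fx=s,fy=s,interpolation=cv2.INTER_CUBIC))
E
python3 - <<'E'
from h import *
ims=[]
for n in ['top','side']:
    c=cam(n); ims.append(c)
    save(c,n+'1',None,1.4)
    for t in ['valve','valve_axis','lever_end','unit','hinge','cover_bar','pointer_tip','jar','cup','soap','cartridge','bottle','wrench','brush']:
        for d in spotter.tip_of(n,t):
            if d['confidence']>.2: P=w(c,d['at']);print(n,t,round(d['confidence'],2),P.round(3),pix(c,P))
E
```

```text
top valve 0.96 [ 0.286  0.314 -0.002] [212. 305.]
top valve 0.8 [0.748 0.34  0.002] [202. 134.]
top valve 0.66 [0.546 0.244 0.001] [237. 208.]
top valve_axis 0.9 [0.749 0.342 0.116] [192. 123.]
top valve_axis 0.76 [0.549 0.245 0.117] [231. 203.]
top valve_axis 0.68 [0.286 0.311 0.117] [204. 312.]
top valve_axis 0.44 [0.546 0.241 0.   ] [239. 208.]
top lever_end 0.67 [0.513 0.311 0.116] [205. 218.]
top lever_end 0.66 [0.282 0.393 0.113] [170. 314.]
top lever_end 0.53 [0.751 0.419 0.117] [161. 122.]
top unit 0.83 [ 0.559 -0.215  0.   ] [408. 201.]
top hinge 0.97 [ 0.643 -0.194  0.125] [412. 162.]
top cover_bar 0.96 [ 0.474 -0.225  0.168] [433. 231.]
top pointer_tip 0.56 [ 0.557 -0.211  0.003] [407. 201.]
top pointer_tip 0.5 [ 0.438 -0.099  0.218] [383. 248.]
top jar 0.74 [0.505 0.003 0.   ] [327. 222.]
top cup 0.97 [ 0.656 -0.005  0.003] [329. 166.]
top soap 0.97 [0.763 0.142 0.004] [274. 128.]
top cartridge 0.64 [ 0.751 -0.002  0.005] [327. 131.]
top bottle 0.96 [ 0.754 -0.172  0.   ] [390. 130.]
top wrench 0.82 [ 0.369  0.009 -0.   ] [326. 272.]
top wrench 0.65 [0.751 0.    0.002] [3
[... 574 characters left out ...]
e unit 0.86 [ 0.558 -0.211  0.004] [350. 187.]
side unit 0.73 [0.516 0.308 0.117] [235. 242.]
side hinge 0.72 [ 0.645 -0.2    0.126] [330. 148.]
side cover_bar 0.84 [ 0.472 -0.228  0.171] [380. 152.]
side cover_bar 0.45 [0.55  0.493 0.003] [171. 306.]
side jar 0.6 [ 0.504 -0.002  0.003] [320. 223.]
side cup 0.7 [ 0.657 -0.007  0.001] [286. 201.]
side soap 0.58 [ 0.757  0.138 -0.001] [232. 208.]
side soap 0.27 [0.546 0.242 0.003] [250. 256.]
side cartridge 0.65 [0.753 0.    0.001] [265. 190.]
side cartridge 0.23 [ 0.469 -0.228  0.169] [380. 153.]
side bottle 0.62 [ 0.748 -0.175 -0.   ] [302. 171.]
side wrench 0.55 [0.37  0.006 0.004] [354. 245.]
side brush 0.95 [0.553 0.49  0.004] [172. 305.]
```

View pics/top1.png

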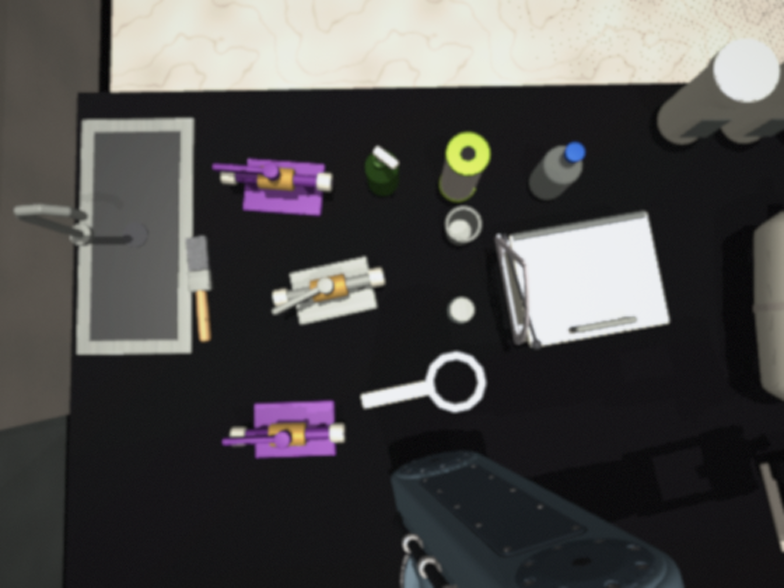

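View pics/side1.png

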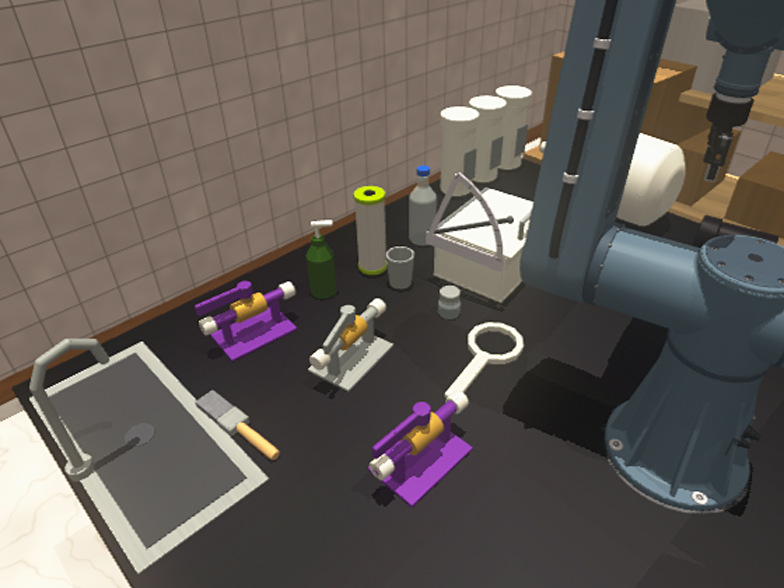

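Look-alikes (pixels in the 1.4x top picture): purple valve at (285,175), purple valve at (285,435) and the grey/brass valve at (325,290). The grey one matches the description. The purifier is at (585,280), and the white canisters at top right are not meant. Next is a close crop of the choice, plus the tool state.

```bash
python3 - <<'E'
from h import *
c=cam('top'); a=c['img'][170:240,180:300]; 
s=cam('side'); b=s['img'][200:290,210:300]; d=s['img'][110:210,290:400]
t=lambda i,W,H: cv2.resize(cv2.cvtColor(i,cv2.COLOR_RGB2BGR),(W,H),interpolation=cv2.INTER_CUBIC)
cv2.imwrite('pics/crop.png',np.hstack([t(b,300,300),t(d,440,400)[:300] if 0 else t(d,330,300)]))
o=monitor.get_obs(); print(o['eef_pos'],o['eef_rot'],rot(o['eef_rot']).as_matrix().round(3),o['opening'],ctrl.tcp_to_grasp)
E
```

```text
[ 0.23805374 -0.52343115  0.23130891] [ 1.97124050e-05  9.77314432e-01  2.11793533e-01 -9.37513263e-07] [[ 0.91   0.414  0.   ]
 [ 0.414 -0.91  -0.   ]
 [-0.     0.    -1.   ]] 1.002355051606612 0.0187
```

View pics/crop.png

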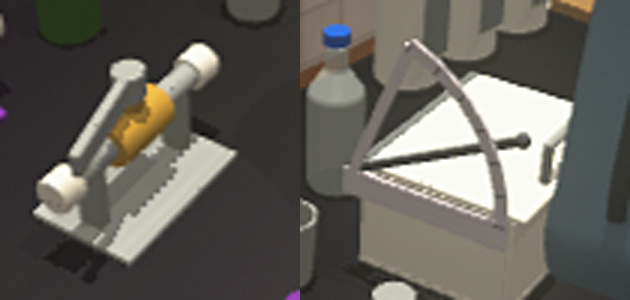

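```bash
python3 -m pendant '[[[0,0,60,0,0],[0,0,60,0,0],[0,0,30,0,0],[10,60,0,0,0],[10,60,0,0,0],[10,60,0,0,0],[10,60,0,0,0],[10,60,0,0,0]]]'
```

```text
time_s: 2.6
eef_pos: [0.288, -0.2216, 0.3814]
eef_rot: [0.0, 0.977, 0.211, 0.0]
wrist_force: [1.1, -0.3, -0.1]
opening: -0.002
```

```bash
python3 - <<'E'
from h import *
c=cam('wrist'); o=monitor.get_obs(); print(o['q'],c['origin'],c['vfov'])
print(rot(c['orientation']).as_matrix().round(2))
save(c,'w1')
for t in ['hinge','cover_bar','pointer_tip','unit']:
    for d in spotter.tip_of('wrist',t):
        P=w(c,d['at']);print(t,round(d['confidence'],2),P.round(3),pix(c,P))
E
python3 -m pendant '[[[30,60,0,0,0],[30,60,0,0,0],[30,60,0,0,0],[30,60,0,0,0],[30,60,0,0,0],[30,60,0,0,0],[30,60,0,0,0],[30,60,0,0,0]]]'
```

```text
[-0.97777847 -0.42519483  1.85375897  0.00318273  1.71347399  0.16320064] [ 0.35387383 -0.191685    0.52389865] 64.05828609857971
[[ 0.41 -0.87 -0.26]
 [-0.91 -0.4  -0.12]
 [ 0.    0.29 -0.96]]
cover_bar 0.96 [ 0.473 -0.229  0.168] [375.   7.]
time_s: 3.85
eef_pos: [0.5137, 0.2246, 0.3803]
eef_rot: [0.0, 0.978, 0.211, -0.0]
wrist_force: [0.7, -1.3, 1.5]
opening: 0.002
```

```bash
python3 -m pendant '[[[20,50,0,0,0],[32,60,-50,0,0],[0,0,-60,0,0],[0,0,0,0,0]]]'; python3 - <<'E'
from h import *
for n in ['wrist','top']:
  c=cam(n); o=monitor.get_obs()
  if n=='wrist': print(o['q'].__repr__()); save(c,'w2',None,1.4)
  for t in ['valve_axis','lever_end','valve']:
    for d in spotter.tip_of(n,t):
        P=w(c,d['at']);print(n,t,round(d['confidence'],2),P.round(3),pix(c,P))
E
```

```text
time_s: 4.35
eef_pos: [0.5533, 0.3162, 0.2766]
eef_rot: [0.001, 0.977, 0.211, -0.007]
wrist_force: [-0.5, 0.2, -0.1]
opening: -0.001
array([ 3.33191267e-01,  2.91388447e-01,  1.37224386e+00, -2.64523747e-04,
        1.48445602e+00,  1.47884133e+00])
wrist valve_axis 0.68 [0.544 0.241 0.115] [353. 229.]
wrist lever_end 0.56 [0.511 0.31  0.114] [273. 231.]
wrist valve 0.69 [ 0.543  0.238 -0.001] [338. 199.]
top valve_axis 0.98 [0.285 0.313 0.115] [204. 313.]
top valve_axis 0.9 [0.547 0.246 0.118] [231. 203.]
top valve_axis 0.86 [0.752 0.339 0.115] [193. 122.]
top valve_axis 0.58 [ 0.752 -0.172  0.001] [390. 130.]
top valve_axis 0.53 [ 0.557 -0.212 -0.   ] [407. 202.]
top lever_end 0.64 [0.751 0.416 0.119] [162. 122.]
top lever_end 0.61 [0.516 0.31  0.112] [205. 217.]
top valve 0.84 [ 0.548  0.244 -0.003] [238. 207.]
top valve 0.71 [0.283 0.315 0.002] [211. 306.]
top valve 0.68 [ 0.749 -0.     0.004] [327. 132.]
top valve 0.61 [0.749 0.341 0.003] [202. 134.]
```

View pics/w2.png

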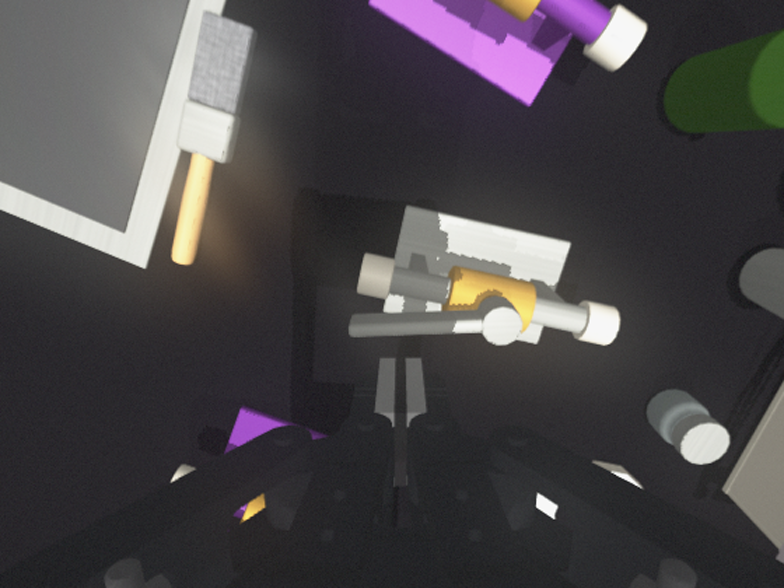

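The wrist picture shows the grey valve's hub at (500,325) and its lever end at (350,325). The fingers, at (400,390), are on the correct side to push. Now I'll descend.

```bash
python3 -m pendant '[[[0,0,-60,0,0],[0,0,-60,0,0],[0,0,-43,0,0],[0,0,0,0,0],[0,0,0,0,0]]]'
```

```text
time_s: 5.38
eef_pos: [0.557, 0.3188, 0.124]
eef_rot: [-0.0, 0.977, 0.212, 0.002]
wrist_force: [1.3, -0.1, -0.0]
opening: -0.001
```

```bash
python3 -m pendant '[[[0,0,-15,0,0],[-15,1,0,0,0],[-15,-2,0,0,0],[-14,-5,0,10,0],[-12,-8,0,10,0],[-11,-9,0,10,0],[0,0,0,0,0]]]'
```

```text
time_s: 6.25
eef_pos: [0.4873, 0.2952, 0.1068]
eef_rot: [-0.0, 0.89, 0.457, 0.0]
wrist_force: [0.9, -0.2, 0.9]
opening: 0.002
```

```bash
python3 -m pendant '[[[-7,-12,0,10,0],[-6,-13,0,10,0],[-4,-15,0,10,0],[-1,-10,0,10,0],[0,0,0,0,0]]]'; python3 - <<'E'
from h import *
for n in ['wrist','side']:
  c=cam(n)
  if n=='side': save(c,'s3',(190,180,320,290),4)
  for t in ['valve_axis','lever_end']:
    for d in spotter.tip_of(n,t):
        P=w(c,d['at']);print(n,t,round(d['confidence'],2),P.round(3),pix(c,P))
E
```

```text
time_s: 6.88
eef_pos: [0.4704, 0.2452, 0.1066]
eef_rot: [0.0, 0.681, 0.732, 0.0]
wrist_force: [-0.3, -0.2, -0.0]
opening: 0.002
wrist valve_axis 0.96 [0.549 0.244 0.113] [459. 294.]
side valve_axis 0.94 [0.748 0.33  0.118] [176. 206.]
side valve_axis 0.83 [0.285 0.313 0.118] [301. 294.]
side valve_axis 0.66 [0.547 0.238 0.113] [249. 225.]
side lever_end 0.92 [0.279 0.391 0.116] [276. 317.]
side lever_end 0.9 [0.754 0.41  0.119] [150. 217.]
side lever_end 0.6 [0.473 0.228 0.119] [270. 234.]
```

```bash
for i in 1; do python3 -m pendant '[[[1,-4,0,0,0],[0,0,0,0,0]]]'; python3 -m pendant '[[[1,-4,0,0,0],[0,0,0,0,0]]]'; python3 -m pendant '[[[0,-3,0,0,0],[0,0,0,0,0]]]'; done
```

```text
time_s: 7.42
eef_pos: [0.4712, 0.2411, 0.1061]
eef_rot: [-0.0, 0.679, 0.734, -0.0]
wrist_force: [-1.1, 1.2, -0.7]
opening: 0.001
time_s: 7.68
eef_pos: [0.4713, 0.2403, 0.1063]
eef_rot: [-0.003, 0.679, 0.734, 0.002]
wrist_force: [-3.1, 15.9, -0.5]
opening: -0.002
time_s: 7.92
eef_pos: [0.4713, 0.2399, 0.1064]
eef_rot: [-0.004, 0.679, 0.734, 0.004]
wrist_force: [-2.8, 26.3, -2.1]
opening: 0.004
```

```bash
python3 -m pendant '[[[-1,16,0,0,0],[0,10,0,0,0],[0,0,60,0,0],[0,0,60,0,0],[0,0,60,3,30],[0,0,60,3,60],[0,0,54,0,60],[0,0,0,0,60]]]'; python3 - <<'E'
from h import *
n='side'
c=cam(n); save(c,'s4',(200,180,340,290),4)
for t in ['valve_axis','lever_end']:
    for d in spotter.tip_of(n,t):
        P=w(c,d['at']);print(n,t,round(d['confidence'],2),P.round(3),pix(c,P))
print(monitor.get_obs()['q'])
E
```

```text
time_s: 8.93
eef_pos: [0.4734, 0.2604, 0.4061]
eef_rot: [0.003, 0.64, 0.768, 0.004]
wrist_force: [0.5, -0.6, -0.5]
opening: 0.7
side valve_axis 0.86 [0.747 0.334 0.121] [175. 205.]
side valve_axis 0.78 [0.286 0.315 0.12 ] [300. 294.]
side valve_axis 0.59 [ 0.75  -0.175 -0.001] [302. 171.]
side lever_end 0.78 [0.28  0.392 0.117] [276. 317.]
side lever_end 0.64 [0.752 0.408 0.118] [151. 217.]
side lever_end 0.6 [0.472 0.228 0.116] [271. 235.]
[ 2.83552929e-01  1.16926097e-02  1.45912858e+00 -3.74948177e-04
  1.67265023e+00  1.01604513e-01]
```

View pics/s4.png

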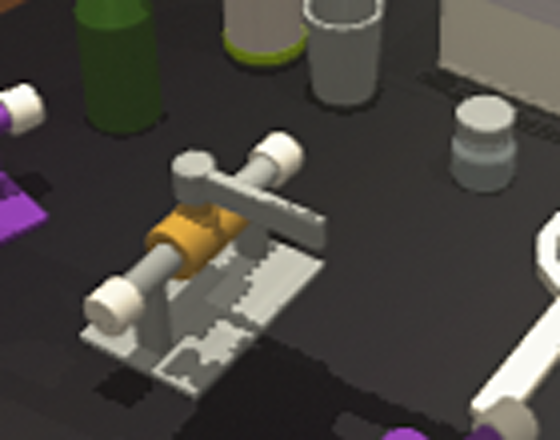

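```bash
python3 -m pendant '[[[0,-60,0,0,60],[0,-60,0,0,60],[0,-60,0,0,60],[0,-60,0,0,60],[0,-60,0,0,60],[0,-60,0,0,60],[0,-60,0,0,60],[0,-60,0,0,60]]]'; python3 -m pendant '[[[0,-14,0,0,60],[0,0,0,0,60],[0,0,0,0,60],[0,0,0,0,60]]]'; python3 - <<'E'
from h import *
print(monitor.get_obs()['q'])
for n in ['wrist','top']:
  c=cam(n); save(c,n+'5',None,1.4)
  for t in ['hinge','cover_bar','pointer_tip','unit']:
    for d in spotter.tip_of(n,t):
        P=w(c,d['at']);print(n,t,round(d['confidence'],2),P.round(3),pix(c,P))
E
```

```text
time_s: 10.07
eef_pos: [0.4704, -0.2215, 0.3979]
eef_rot: [-0.002, 0.64, 0.768, -0.0]
wrist_force: [1.5, 0.1, -0.9]
opening: 0.699
time_s: 10.58
eef_pos: [0.4716, -0.2322, 0.4004]
eef_rot: [0.0, 0.639, 0.769, 0.0]
wrist_force: [0.2, 0.5, -0.5]
opening: 0.701
[-6.83666947e-01 -1.89632656e-02  1.48684701e+00  2.04441482e-04
  1.67351113e+00 -8.68329853e-01]
wrist hinge 0.55 [ 0.64  -0.201  0.124] [423. 171.]
wrist cover_bar 0.72 [ 0.474 -0.228  0.168] [289. 174.]
wrist pointer_tip 0.87 [ 0.446 -0.101  0.218] [285.  38.]
wrist unit 0.92 [ 0.553 -0.215 -0.003] [338. 156.]
top hinge 0.68 [ 0.647 -0.196  0.123] [413. 160.]
top hinge 0.33 [ 0.558 -0.216  0.002] [408. 201.]
top cover_bar 0.89 [ 0.473 -0.224  0.17 ] [433. 231.]
top pointer_tip 0.48 [ 0.438 -0.098  0.219] [383. 248.]
top unit 0.78 [ 0.556 -0.213  0.002] [407. 202.]
```

View pics/wrist5.png

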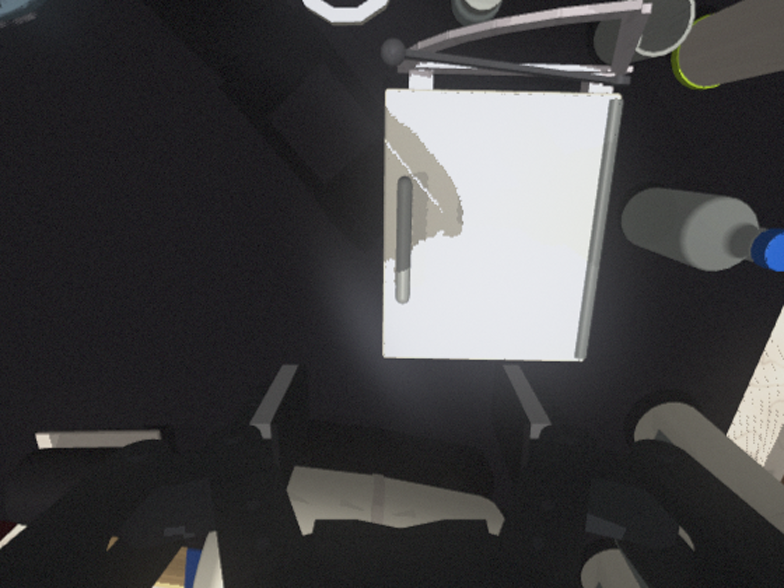

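```bash
cat > pt.py <<'E'
from h import *
from scipy.optimize import least_squares
yaw=np.radians(10.0); H=np.array([.6435,-.197,.124])
ex=np.array([np.cos(yaw),np.sin(yaw),0]); ey=np.array([-np.sin(yaw),np.cos(yaw),0]); ez=np.array([0,0,1.])
def at(r,h,y,th): # r in front, h above plate, y
    return H+ex*(-r*np.cos(th)+h*np.sin(th))+ez*(r*np.sin(th)+h*np.cos(th))+ey*y
def pixf(c,P):
    p=rot(c['orientation']).inv().apply(P-np.array(c['origin'])); f=210/np.tan(np.radians(c['vfov'])/2)
    return np.array([c['cx']+f*p[0]/p[2],c['cy']+f*p[1]/p[2]])
E
python3 - <<'E'
from pt import *
s=cam('side');wr=cam('wrist');t=cam('top')
obs=[(s,(364,156.7)),(wr,(280.7,36.4)),(t,(383,248))]
for sel in [[0],[1],[2],[0,1],[0,1,2]]:
    r=least_squares(lambda v:np.concatenate([pixf(obs[i][0],at(.205,0,.129,v[0]))-obs[i][1] for i in sel]),[.4]); print(sel,r.x,r.fun.round(1))
for n in range(2):
    print(pixf(s,at(.205,0,.129,.45+.05*n)))
save(s,'s6',(290,110,400,210),6)
E
```

```text
[0] [0.48282462] [ 0. -0.]
[1] [0.47199722] [-0.2 -0.4]
[2] [0.41863561] [0.8 0.2]
[0, 1] [0.47506152] [ 0.2  0.5  0.2 -0.5]
[0, 1, 2] [0.47025238] [ 0.3  0.8 -0.3 -0.3  1.3 -1.7]
[364.78779642 158.87559058]
[363.59846837 155.54869687]
```

```bash
python3 -m pendant '[[[2,4,-60,0,60],[0,0,-60,0,60],[0,0,-60,0,60],[0,0,-40,0,60],[0,0,0,0,60],[0,0,0,0,60]]]'; python3 - <<'E'
from h import *
c=cam('wrist'); save(c,'w7')
for d in spotter.tip_of('wrist','cover_bar'): P=w(c,d['at']);print(d['confidence'],P.round(3),pix(c,P))
E
```

```text
time_s: 11.98
eef_pos: [0.4743, -0.2306, 0.1822]
eef_rot: [0.001, 0.64, 0.769, 0.0]
wrist_force: [1.0, 0.0, 0.8]
opening: 0.699
0.88 [ 0.471 -0.229  0.165] [282. 253.]
```

View pics/s6.png

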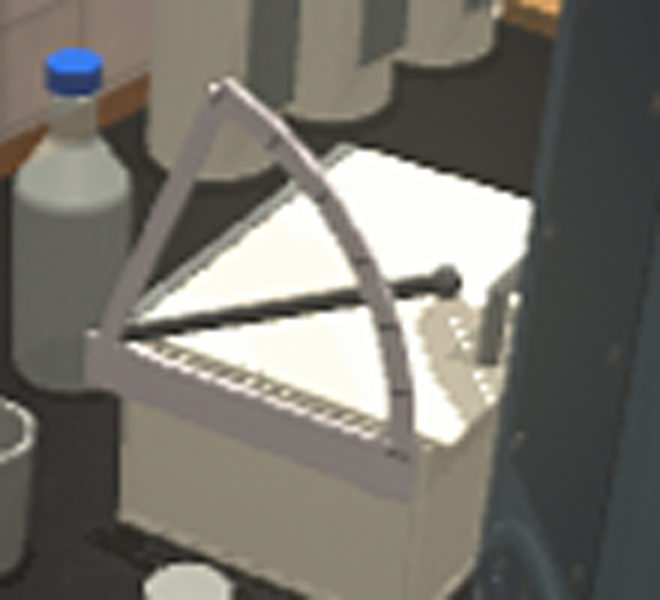

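View pics/w7.png

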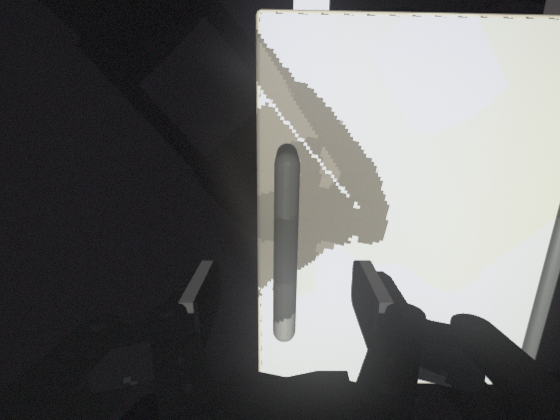

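```bash
python3 -m pendant '[[[-1,2,-20,0,60],[0,0,-13,0,60],[0,0,0,0,60],[0,0,0,0,30],[0,0,0,0,5],[0,0,0,0,5],[0,0,0,0,5],[0,0,0,0,5]]]';python3 -m pendant '[[[0,0,0,0,5],[0,0,0,0,5]]]'; python3 - <<'E'
from pt import *
o=monitor.get_obs(); print(o['eef_pos'])
a=lambda th:at(.172,.045,0,th)-at(.172,.045,0,0)
for th in [.08,.16,.24,.32,.4,.475]: print(th,(a(th)*1000).round(1))
E
```

```text
time_s: 13.08
eef_pos: [0.4734, -0.228, 0.148]
eef_rot: [0.001, 0.64, 0.769, 0.001]
wrist_force: [5.3, 0.5, 0.6]
opening: 0.12
time_s: 13.32
eef_pos: [0.4734, -0.2279, 0.1479]
eef_rot: [0.001, 0.64, 0.769, 0.001]
wrist_force: [5.7, 1.4, 1.3]
opening: 0.12
[ 0.47342895 -0.22792993  0.14794457]
0.08 [ 4.1  0.7 13.6]
0.16 [ 9.2  1.6 26.8]
0.24 [15.4  2.7 39.6]
0.32 [22.5  4.  51.8]
0.4 [30.6  5.4 63.4]
0.475 [39.   6.9 73.7]
```

```bash
python3 -m pendant '[[[4,1,14,0,5],[5,1,13,0,5],[6,1,13,0,5],[0,0,0,0,5]]]'; python3 -m pendant '[[[7,1,12,0,5],[8,1,12,0,5],[0,0,0,0,5],[0,0,0,0,5]]]'
```

```text
time_s: 13.82
eef_pos: [0.4877, -0.2255, 0.187]
eef_rot: [0.001, 0.64, 0.769, -0.0]
wrist_force: [6.6, -4.5, -9.7]
opening: 0.116
time_s: 14.32
eef_pos: [0.5016, -0.2232, 0.2104]
eef_rot: [-0.0, 0.64, 0.769, -0.001]
wrist_force: [-0.6, -5.3, -7.4]
opening: 0.116
```

```bash
python3 -m pendant '[[[5,1,6,0,5],[5,1,6,0,5],[0,0,0,0,5],[0,0,0,0,5]]]'; cat > m.py <<'E'
from pt import *
import sys
k=sys.argv[1]
o=monitor.get_obs(); P=np.array(o['eef_pos']); d=P-[.47343,-.22793,.14794]
r=least_squares(lambda v:(at(.172,.045,0,v[0])-at(.172,.045,0,0)-d)[[0,2]],[.4]);print('kin',r.x,r.fun*1000)
for n in ['side','wrist','top']:
    c=cam(n)
    if n=='side': save(c,'s'+k,(290,80,400,180),6)
    if n=='wrist': save(c,'w'+k,None,1.4)
    print(n,'ball@.475',pixf(c,at(.205,0,.129,.475)),'edge corner', [pixf(c,at(.19,h,.12,r.x[0])).round(1) for h in (0,.004)])
    for t in ['cover_bar','pointer_tip']:
      for e in spotter.tip_of(n,t):
        W=w(c,e['at']);q=W-H;rr,zz=-q@ex,q@ez
        print(n,t,round(e['confidence'],2),W.round(3),'y',(q@ey).round(3),'th',(np.arctan2(zz,rr)-(np.arctan2(.045,.172) if t=='cover_bar' else 0)).round(3),pixf(c,W).round(1))
E
python3 m.py 8
```

```text
time_s: 14.82
eef_pos: [0.5109, -0.2216, 0.2227]
eef_rot: [-0.001, 0.64, 0.768, -0.001]
wrist_force: [-3.8, -5.8, -4.2]
opening: 0.12
kin [0.47385308] [ 1.39435732 -1.22823038]
side ball@.475 [364.21353617 157.21134488] edge corner [array([361.2, 156.6]), array([360.7, 155.4])]
side cover_bar 0.62 [ 0.506 -0.22   0.242] y 0.001 th 0.448 [371.7 127.8]
side pointer_tip 0.47 [ 0.44  -0.1    0.215] y 0.13 th 0.461 [364.4 158.3]
wrist ball@.475 [163.14874452 -51.39508387] edge corner [array([204.7, -16.3]), array([207.3, -19.6])]
wrist cover_bar 0.64 [ 0.51  -0.222  0.239] y -0.001 th 0.446 [285.9 290.8]
top ball@.475 [384.35253184 246.06029058] edge corner [array([386.5, 239.3]), array([386.7, 238.5])]
top cover_bar 0.64 [ 0.511 -0.217  0.243] y 0.003 th 0.47 [440.6 213. ]
top pointer_tip 0.78 [ 0.436 -0.094  0.221] y 0.137 th 0.48 [381.4 248.6]
```

View pics/s8.png

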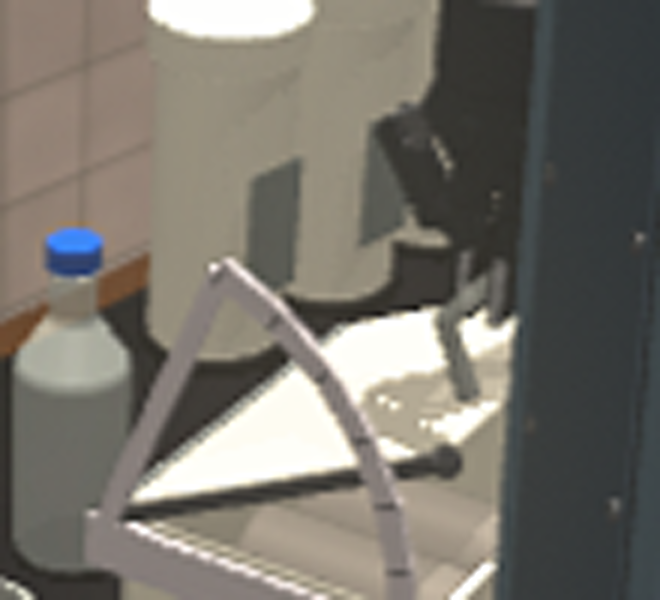

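View pics/w8.png

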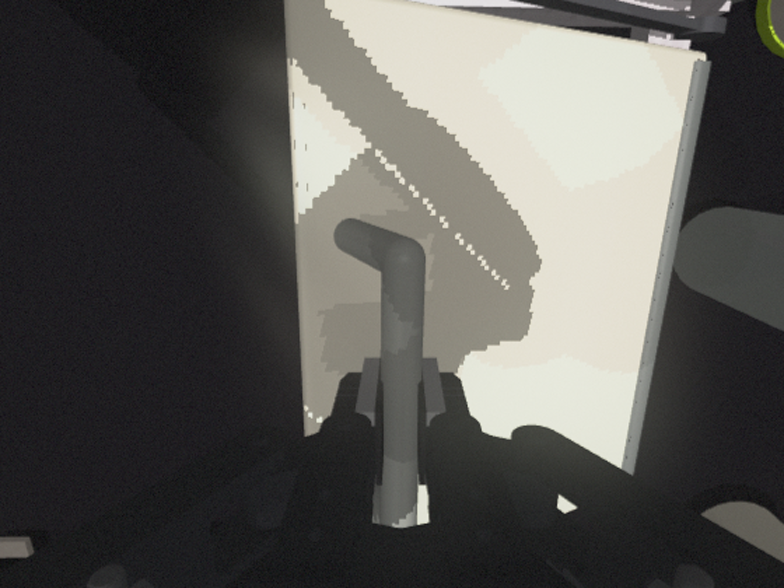

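```bash
python3 - <<'E'
from pt import *
c=cam('side'); x0,y0,k=318,135,12
im=cv2.resize(cv2.cvtColor(c['img'][y0:y0+40,x0:x0+62],cv2.COLOR_RGB2BGR),None,fx=k,fy=k,interpolation=cv2.INTER_CUBIC)
raw=im.copy()
T=lambda P:tuple(int(v) for v in ((pixf(c,P)-[x0,y0]+.5)*k))
for th,col in [(.44,(255,0,0)),(.475,(0,200,0)),(.51,(0,0,255))]:
    cv2.line(im,T(at(.19,-.004,.12,th)),T(at(.19,-.004,-.12,th)),col,1)
    cv2.line(im,T(at(.19,-.004,.12,th)),T(at(.0,-.004,.12,th)),col,1)
    cv2.circle(im,T(at(.205,0,.129,th)),3,col,-1)
cv2.imwrite('pics/ov.png',im)
E
```

```text
(no output)
```

View pics/ov.png

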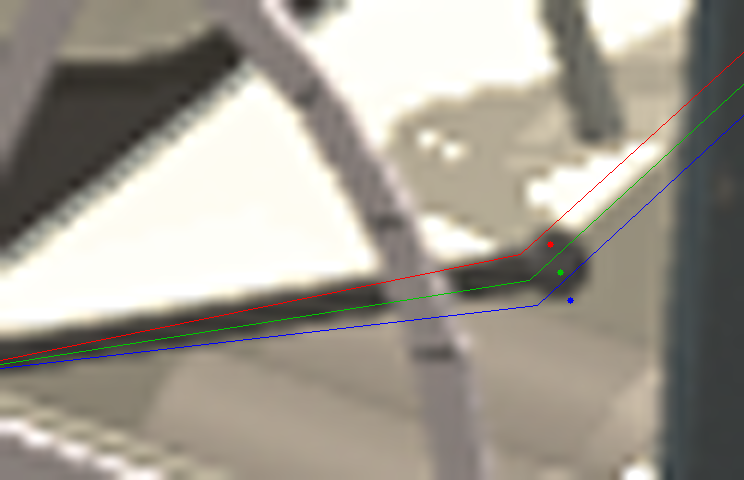

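```bash
python3 - <<'E'
from pt import *
c=cam('side'); g=c['img'].astype(np.float32)
hs=np.arange(-.022,.0221,.002); print('h   ',(hs*1000).round().astype(int))
for y in [.08,.07,.06,.05,.04,.03,.02,.01]:
    p=np.array([pixf(c,at(.19,h,y,.475)) for h in hs],np.float32)
    v=cv2.remap(g,p[:,:1].copy(),p[:,1:].copy(),cv2.INTER_LINEAR)[:,0]
    print(y,p[11].round(0),v.mean(1).astype(int))
E
```

```text
h    [-22 -20 -18 -16 -14 -12 -10  -8  -6  -4  -2   0   2   4   6   8  10  12
  14  16  18  20  22]
0.08 [368. 151.] [138 139 139 139 139 139 138 136 143 163 217 246 254 254 252 236 197 167
 124 113 121 131 131]
0.07 [369. 149.] [140 139 139 139 139 138 137 136 140 174 219 246 254 254 202 162 129 114
 107 108 109 110 109]
0.06 [371. 148.] [121 129 138 141 140 139 138 137 145 169 215 245 251 219 174 167 155 151
 146 144 147 142 139]
0.05 [372. 146.] [ 78  84  89  95 106 118 126 133 146 174 211 205 190 185 185 186 185 177
 165 165 166 167 178]
0.04 [374. 145.] [ 70  73  74  75  75  76  78  83  91 113 135 156 166 174 181 176 166 166
 166 167 177 186 196]
0.03 [375. 144.] [ 72  71  68  66  67  68  70  71  72  75  80  86  96 104 113 120 129 142
 170 184 186 195 214]
0.02 [377. 142.] [ 61  61  61  60  60  60  61  63  65  66  68  69  70  71  71  71  77  87
  98 106 123 157 200]
0.01 [378. 141.] [59 59 59 59 59 59 59 59 60 60 61 61 62 63 65 68 71 73 73 73 73 75 88]
```

The front face of the cover shows in the side camera as a white band about where 0.475 to 0.48 puts it. The ball in the same camera fits 0.478. I'll check that it holds steady, then hand in.

```bash
python3 -m pendant '[[[0,0,0,0,5],[0,0,0,0,5],[0,0,0,0,5],[0,0,0,0,5]]]'; python3 - <<'E'
from h import *
c=cam('side')
for t in ['lever_end','jar','cup']:
    print(t,[(round(e['confidence'],2),w(c,e['at']).round(3)) for e in spotter.tip_of('side',t)])
print(order.hand_in())
E
```

```text
time_s: 15.88
eef_pos: [0.5109, -0.2216, 0.2226]
eef_rot: [-0.001, 0.64, 0.768, -0.001]
wrist_force: [-3.9, -5.8, -4.3]
opening: 0.116
lever_end [(0.89, array([0.756, 0.412, 0.119])), (0.85, array([0.475, 0.228, 0.115])), (0.83, array([0.28 , 0.389, 0.12 ])), (0.54, array([ 0.542,  0.24 , -0.   ]))]
jar [(0.74, array([ 0.507, -0.003,  0.001]))]
cup [(0.64, array([ 0.662, -0.005,  0.004]))]
the job is handed in; nothing more can be done
None
```

I shut the grey/brass feed valve first, then lifted the purifier's cover level with the pointer. I handed the job in at about 16 s with the bar still gripped.

- **Valve:** I pushed the lever with closed fingers until it met the stop, where the force rose to 26 N. The side picture afterwards shows it square across the pipe, and its end is still there at the last check.
- **Cover:** The bar's travel gives a cover angle of 0.474 rad. The cover's front edge in the side picture gives about 0.48 rad.
- **Pointer:** The ball fits 0.475 rad over two cameras, and about 0.48 from the side camera alone. In the side picture it looked unmoved after the lift.
- **Holding:** The pose and grip stayed steady over the last half second, with about 8 N at the wrist.
- **Other things:** The jar and cup were still in place at the last check. I did not measure the other objects again.

**Checks that disagreed:** the detector's readings of the bar put the cover slightly lower, at 0.446, 0.448 and 0.470 rad. At its roughly 4 mm accuracy that is a weaker check than the edge comparison, so I went with the edge. The top camera alone put the pointer lower, at 0.42 rad, on a low-confidence detection of the ball.

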